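# Bar a long bone into its carrier and load it through the imaging cabinet's dust flap

### The job

Get the specimen ready for imaging: lay the long aluminium retaining bar from the foam mat across the carrier, down in the notch of both side walls over the bone. Then slide the carrier steadily into the cabinet by its upright tab, letting the carrier itself push the dust flap open, until it is fully home against the stop and the flap has dropped shut behind it. Leave the bone lying in its cradles and do not disturb the other things on the desk.

Things in the scene. Friction and masses are not known exactly. Their poses are not given: they have to be found in the camera images.
- cabinet: White bench-top imaging cabinet, fixed, 260 wide, 270 deep, 308 high, with a metal loading sill in front. Origin: on the desk under the middle of its front face. +x points into the cabinet (loading direction), z up. Sill top 50 mm above the desk, 116 wide, from 345 mm before the face to 200 mm inside. Two black guides 8 mm high and 94 mm apart keep the carrier straight.
- stop (a point): Rubber end stop inside the cabinet, where the middle of the carrier's front end meets it; 186 mm inside the face. Axes as the cabinet. Carrier home: its origin 60 mm before this point, i.e. at x = +126, y = 0, z = 50 mm in the cabinet's frame; its tab then stays outside, 30 mm before the face.
- hood_edge (a point): Middle of the lower outer edge of the hood that carries the control panel: 50 mm out from the face, 155 mm above the sill, 220 wide. Near the face a hand must therefore come in tilted under it: fingers pointing forward and down, wrist leaning back away from the cabinet, about 30 to 45 degrees from vertical.
- flap (a joint): Bright steel dust flap in the port (port 120 wide, 56 high), 114 wide, 49 high, hinged at its top edge 10 mm inside the face. 0 = hanging shut; grows (rad) as it is pushed inward, to about 1.4 riding on the carrier. A weak spring (under 0.06 N m) shuts it. A cut-out clears the carrier's tongue. It drops shut only once the carrier's rear wall is about 50 mm past it, just before home.
- flap_edge (a point): Middle of the lower edge of the flap.
- carrier: Loose grey plastic carrier standing on the sill between the guides (2 mm play each side), 0.2 to 0.5 kg. Tray 120 long (x), 90 wide (y), walls 42 high, 6 thick. Origin: centre of the tray's underside; +x points into the cabinet, front end at x = +60, rear end at x = -60. A flat tongue 20 wide, 4 thick runs back from the rear end to the upright tab.
- carrier_seat (a point): Midway between the carrier's two bar notches at their floor height, 31 mm above its underside; axes as the carrier. Notches: cut in the side walls (39 to 45 mm either side), open at the top, 21 long in x, 11 deep: the 16 mm bar has 2.5 mm each side and lies 1 mm below the wall tops. The bone's shaft passes below, its top 4 mm under this point.
- carrier_tab (a point): Point on the carrier's upright grip tab, 156 mm behind the tray's centre, 32 mm above its underside; axes as the carrier. The tab is 22 long (x), 10 thick (y), 46 high from the underside: pinch it across its 10 mm.
- bar_mid (a point): Centre of the long retaining bar: plain aluminium, 104 x 16 x 10 mm, x along its length, z up, about 0.05 kg, lying flat on the foam mat (mat 4 mm thick). Laid in the notches, its centre is 5 mm above carrier_seat and its length runs along the carrier's y, with about 7 mm standing out beyond each wall.
- bone_mid (a point): Middle of the small dry long bone, about 97 mm long (x), shaft 16 mm thick, ends 23 to 25 mm, lying lengthwise in the carrier's two rubber V cradles, its middle 12 mm below carrier_seat. Loose: moves if the carrier is jolted.
- short_bar_mid (a point): Centre of a spare bar of the same section, only 66 mm long, too short for this carrier. Not needed; leave it.
- bone_chip_a: Bone fragment on the mat, 32 x 22 x 16 mm. Leave it.
- bone_chip_b: Bone fragment on the mat, 26 x 22 x 14 mm. Leave it.
- bone_chip_c: Bone fragment on the mat, 42 x 20 x 15 mm. Leave it.
- caliper: Digital caliper, 235 mm long, lying on the desk. Leave it.
- mouse: Black computer mouse, 62 x 108 x 31 mm. Leave it.
- mug: Mug, 80 mm across, 92 high. Leave it.
- gel_bottle: Green bottle, 54 mm across, 150 high. Leave it.
Things that resemble listed ones, but are neither listed nor needed, are in the scene too. There is more than one size of the carrier; the job needs the larger.

How it is judged (in metres and radians):
On the way, in this order (a step that is already met when the one before it is completed fails the run):
1. the long bar lies in both notches of the carrier, let go, with the carrier still outside the shut flap (x of bar_mid in the frame of carrier_seat between -0.005 and 0.005 m and y of bar_mid in the frame of carrier_seat between -0.008 and 0.008 m and z of bar_mid in the frame of carrier_seat between 0.0025 and 0.0075 m and angle between the x axis of bar_mid and the y axis of carrier_seat, either way round below 0.12 rad and contact force between the fingers and anything else below 0.2 N and value of joint flap below 0.1 rad), for 0.2 s.
2. the carrier is half-way through, holding the flap open, with the bar still in its notches (x of bar_mid in the frame of carrier_seat between -0.005 and 0.005 m and y of bar_mid in the frame of carrier_seat between -0.008 and 0.008 m and z of bar_mid in the frame of carrier_seat between 0.0025 and 0.0075 m and angle between the x axis of bar_mid and the y axis of carrier_seat, either way round below 0.12 rad and value of joint flap above 0.8 rad and x of carrier in the frame of cabinet between 0.01 and 0.06 m), for 0.05 s.
At the end, for the whole second after the job is handed in: Carrier at rest inside, front end within about 5 mm of the stop; flap shut (under 0.1 rad); long bar down in both notches (5 mm along, 8 mm across the carrier, 2.5 mm in height, square to 0.12 rad); bone in its cradles (12 mm lengthwise, 6 mm sideways, 5 mm in height) (x of carrier in the frame of cabinet between 0.12 and 0.13 m and z of carrier in the frame of cabinet between 0.046 and 0.054 m and value of joint flap below 0.1 rad and linear speed of carrier below 0.02 m/s and x of bar_mid in the frame of carrier_seat between -0.005 and 0.005 m and y of bar_mid in the frame of carrier_seat between -0.008 and 0.008 m and z of bar_mid in the frame of carrier_seat between 0.0025 and 0.0075 m and angle between the x axis of bar_mid and the y axis of carrier_seat, either way round below 0.12 rad and x of bone_mid in the frame of carrier_seat between -0.012 and 0.012 m and y of bone_mid in the frame of carrier_seat between -0.006 and 0.006 m and z of bone_mid in the frame of carrier_seat between -0.017 and -0.007 m); the robot touches nothing.
It fails at once if the robot pushes the flap itself instead of letting the carrier do it (contact force between any of the fingers, the arm and flap above 0.5 N).
It fails at once if the carrier is shoved faster than 0.4 m/s instead of slid steadily (linear speed of carrier above 0.4 m/s).
It fails at once if another thing on the desk is moved by more than 25 mm (distance of any of short_bar_mid, bone_chip_a, bone_chip_b, bone_chip_c, caliper, mouse, mug, gel_bottle from where it was at the start of the episode above 0.025 m).
It also fails if it takes over 58 s, if anything falls off the work surface, if the arm or the gripper's body presses on something with over 40 N, if the wrist force passes 120 N, or if a joint passes its speed limit or range.

### The arm

A 6-joint arm with a two-finger parallel gripper is mounted at the origin on the work surface. World frame = base frame: x ahead of the robot, y to its left, z up, the work surface at z = 0. Lengths are in m, angles in degrees, forces in N, time in s.
With the tool pointing down it reaches from about 0.275 to 0.825 m from the base axis. Payload 4.9 kg.
Tool frame: the origin (TCP) lies on the mounting face of the last link; the fingertips stand 173 mm ahead of it and the grasp point (between the pads) lies 155 mm ahead of it; z points along the fingers, y is the direction in which the jaws open and shut (so a half turn about z gives the same grasp; the last joint's range is limited). The gripper opens to 85 mm and grips with 20 to 120 N. Pads are 22 mm wide; open, the fingers measure 114 mm over their backs; the gripper's body (76 mm by 85 mm) begins 54 mm behind the grasp point. The pads swing forward as they close: fully open they stand 13 mm farther back than shut.
Start: joints at [66.337, 18.69, -11.035, 60.275, 0, 82.311], TCP at [0.151, 0.529, 0.405] pointing down, gripper open.
Joint ranges: [-152.03, 152.03], [-55.5, 102.48], [-74.3, 77.21], [-110.64, 120.58], [-84.22, 78.4], [-180, 180]. Speed limits (degrees/s): [147.25, 147.25, 180, 180, 180, 180].

### API

Orientations are given as [roll, pitch, yaw] about the fixed x, y, z axes, in that order (R = Rz(yaw) Ry(pitch) Rx(roll)).
In Python, from station import robot, kinematics, optics, order gives the robot as it stands. Calls block until the motion is done:
- robot.move_pose(position, orientation): joint-space move of the TCP to a pose.
- robot.movel(position, orientation=None, v=0.15, stop_force=None): straight line of the TCP; orientation=None keeps the orientation; v is the mean speed in m/s. With stop_force (N) it stops when the force on the tool has changed by that much, and returns True; else False.
- robot.goto_joints(angles): joint-space move.
- robot.grip(opening, grip_force=None): finger opening in m; grip_force is the grip in N (None keeps the last); returns when the fingers have stopped.
- robot.pause(seconds).
- kinematics.ik(position, orientation): joint angles nearest the present ones, or None.
- robot.get_state(): the state.
- optics.camera(name): name is "scene" or "side" or "wrist"; returns a dict with "frame" (400x640x3 uint8, blue, green, red), "mtx" (3x3 intrinsics, pixels), "T" (4x4, takes a point from camera to world coordinates). Camera axes: x right, y up, looking along -z (the intrinsics and any distortion apply to the point x, -y, -z); pixel columns grow to the right and rows downward; lengths in m; the calibration is good to about 2 mm. A picture is of the moment at which its call begins. There is no depth.
A pose or a line that the arm cannot do raises robot.Unreachable and nothing moves.
- order.hand_in(): hands the job in, once; it reports no verdict.
The state is a dict: "time": time; "joint_pos": joint angles; "qvel": joint speeds; "joint_efforts": joint torques, N m; "ee_pos": TCP position; "eef_rot": TCP orientation; "wrist_force": force on the tool from outside, world axes, zero at the start; "torque": the same for the moment, N m; "opening": finger opening in m.
Only numpy, scipy, OpenCV 4.12 (cv2) and the standard library are available. Lean on these libraries where they do the work, as an engineer would, in place of code of your own. Each camera call takes 0.05 s, during which the arm holds its last target.

## Working session

There is one attempt and no reset: what is moved stays moved. The work goes in short steps, each a Python script; the robot and the scene stay as the last script left them, time stands still between calls to the robot, and variables do not carry over. Pictures are saved under pics/ and viewed, and the job is handed in when it is done.

```bash
ls; mkdir -p pics; python3 - <<'E'
from station import robot, optics
import cv2,numpy as np
for n in ["scene","side","wrist"]:
    c=optics.camera(n); cv2.imwrite(f"pics/{n}0.png",c["frame"]); print(n,np.round(c["mtx"],1).tolist(),np.round(c["T"],3).tolist(),[k for k in c])
print(robot.get_state())
E
```

```text
pics
scene [[418.8, 0.0, 318.5], [0.0, 418.8, 199.7], [0.0, 0.0, 1.0]] [[-0.621, -0.658, 0.425, 0.978], [0.784, -0.517, 0.344, 0.428], [-0.007, 0.547, 0.837, 1.016], [0.0, 0.0, 0.0, 1.0]] ['frame', 'mtx', 'T']
side [[450.1, 0.0, 317.4], [0.0, 450.1, 194.3], [0.0, 0.0, 1.0]] [[-0.987, 0.154, -0.046, 0.475], [-0.16, -0.936, 0.312, 0.456], [0.005, 0.315, 0.949, 1.334], [0.0, 0.0, 0.0, 1.0]] ['frame', 'mtx', 'T']
wrist [[359.5, 0.0, 323.0], [0.0, 359.5, 197.5], [0.0, 0.0, 1.0]] [[0.275, -0.919, -0.282, 0.078], [0.961, 0.263, 0.082, 0.548], [-0.001, -0.294, 0.956, 0.373], [0.0, 0.0, 0.0, 1.0]] ['frame', 'mtx', 'T']
{'time': 0.15, 'joint_pos': array([ 6.63355125e+01,  1.87217886e+01, -1.10783827e+01,  6.02772077e+01,
       -7.61791932e-05,  8.23101869e+01]), 'qvel': array([ 0.17719716, -0.12303872,  0.18786824,  0.00544804,  0.02243056,
        0.14240364]), 'joint_efforts': array([ 2.71837147e-03, -4.43704748e+01,  2.62664276e+01,  1.04070740e-02,
        8.05789432e-05,  2.86965779e-06]), 'ee_pos': array([0.15127201, 0.5285553 , 0.40409069]), 'eef_rot': array([-1.79923307e+02, -1.02785820e-02,  1.64025319e+02]), 'wrist_force': array([0.26066824, 0.21124003, 0.19760639]), 'torque': array([ 0.0185229 ,  0.00532649, -0.00659163]), 'opening': 0.08525493022264663}
```

View pics/scene0.png

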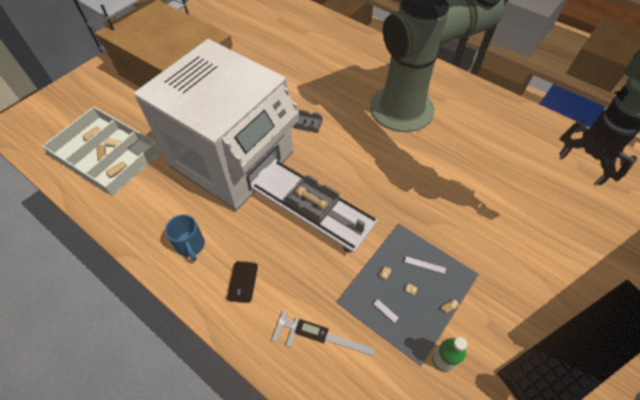

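View pics/side0.png

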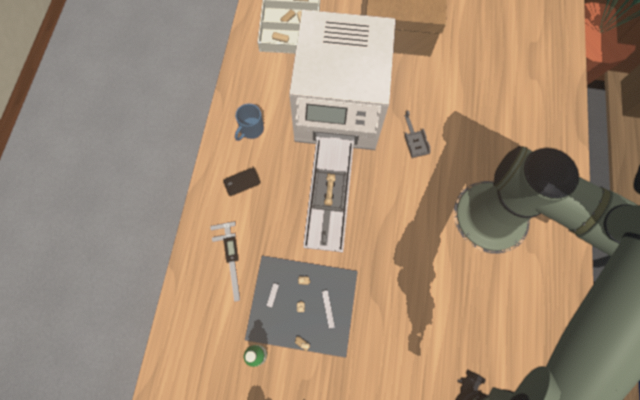

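View pics/wrist0.png

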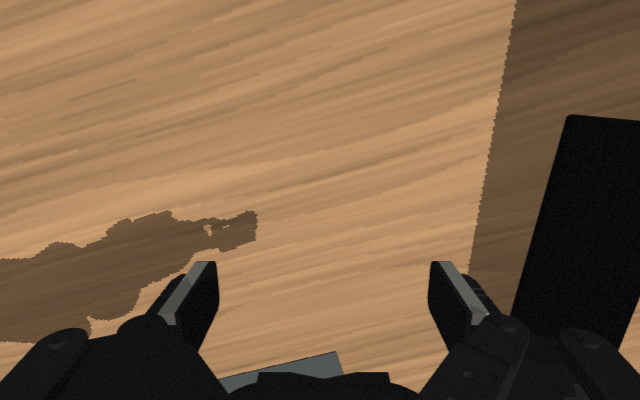

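```bash
cat > h.py <<'E'
import numpy as np, cv2
from station import robot, kinematics, optics, order
def ray(c,uv):
    uv=np.asarray(uv,float).reshape(-1,2); K=c["mtx"]; T=c["T"]
    d=np.c_[(uv[:,0]-K[0,2])/K[0,0],-(uv[:,1]-K[1,2])/K[1,1],-np.ones(len(uv))]
    return T[:3,3],d@T[:3,:3].T
def plane(c,uv,z):
    o,d=ray(c,uv); return o+d*((z-o[2])/d[:,2])[:,None]
def proj(c,P):
    T=c["T"];K=c["mtx"]; q=(np.asarray(P).reshape(-1,3)-T[:3,3])@T[:3,:3]
    return np.c_[K[0,0]*q[:,0]/-q[:,2]+K[0,2],K[1,1]*-q[:,1]/-q[:,2]+K[1,2]]
def crop(c,x0,y0,x1,y1,s,fn):
    cv2.imwrite(fn,cv2.resize(c["frame"][y0:y1,x0:x1],None,fx=s,fy=s,interpolation=cv2.INTER_CUBIC))
E
python3 - <<'E'
from h import *
s=optics.camera("side"); c=optics.camera("scene")
crop(s,285,110,375,260,4,"pics/s1.png"); crop(c,235,150,385,260,5,"pics/c1.png")
crop(s,240,250,365,360,6,"pics/s2.png"); crop(c,330,220,480,360,5,"pics/c2.png")
for n,cam,roi in (("side",s,(245,255,360,356)),("scene",c,(335,225,480,360))):
    x0,y0,x1,y1=roi; f=cam["frame"][y0:y1,x0:x1]; h=cv2.cvtColor(f,cv2.COLOR_BGR2HSV)
    m=((h[...,2]>140)&(h[...,1]<50)).astype(np.uint8)
    for k in cv2.findContours(m,cv2.RETR_EXTERNAL,cv2.CHAIN_APPROX_NONE)[0]:
        if cv2.contourArea(k)<40: continue
        r=cv2.minAreaRect(k); b=cv2.boxPoints(r)+[x0,y0]; P=plane(cam,b,0.014)
        L=[np.linalg.norm(P[i]-P[i-1]) for i in range(4)]
        i=int(np.argmax(L)); d=P[i]-P[i-1]
        print(n,np.round(b.mean(0)),np.round(P.mean(0),4),np.round(L,3),np.degrees(np.arctan2(d[1],d[0])))
E
```

```text
side [328. 309.] [0.455 0.357 0.014] [0.107 0.02  0.107 0.02 ] 109.60755163914915
side [272. 295.] [0.619  0.3442 0.014 ] [0.019 0.069 0.02  0.069] -95.64352985024634
scene [460. 343.] [0.5773 0.5235 0.014 ] [0.028 0.025 0.028 0.025] 78.01588915746038
scene [353. 345.] [0.7359 0.3308 0.014 ] [0.093 0.015 0.094 0.015] 110.48558733514032
scene [386. 310.] [0.6194 0.3438 0.014 ] [0.067 0.018 0.067 0.017] 83.59823499295022
scene [425. 265.] [0.4551 0.3571 0.014 ] [0.104 0.019 0.105 0.018] 109.91222662614463
scene [354. 238.] [0.5053 0.1669 0.014 ] [0.079 0.104 0.079 0.1  ] 128.19999859627364
```

View pics/s1.png

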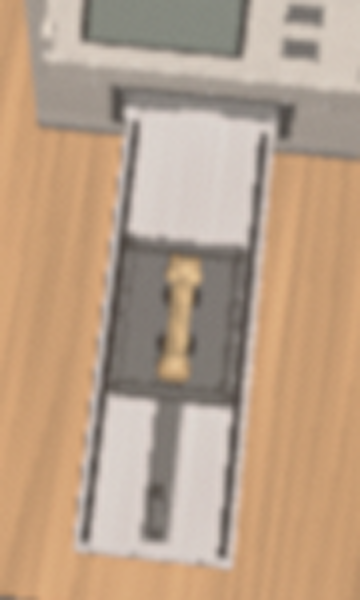

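View pics/c1.png

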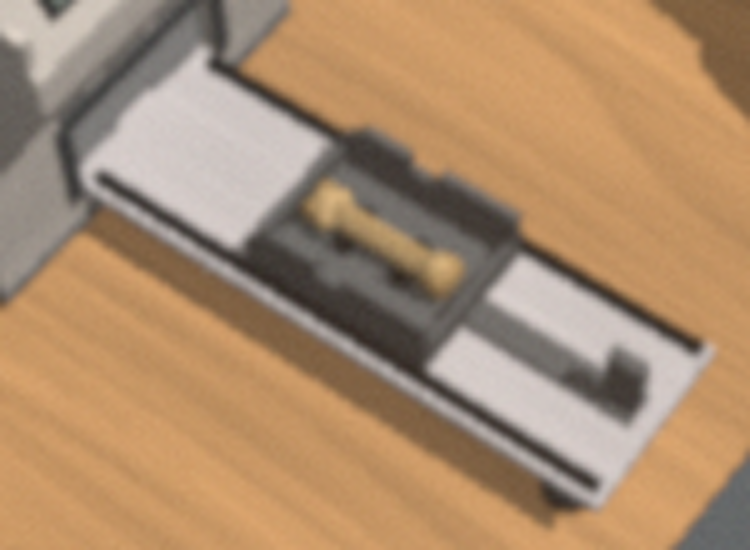

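View pics/s2.png

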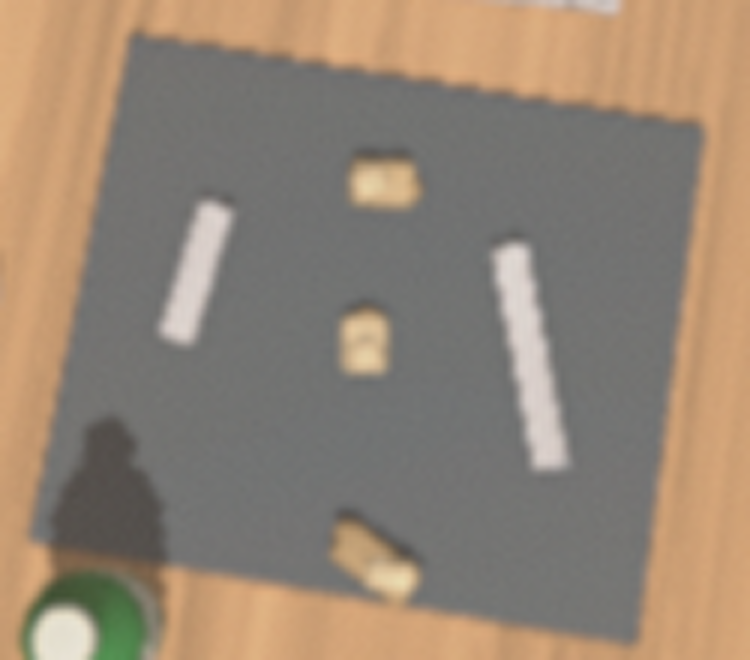

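```bash
python3 - <<'E'
from h import *
s=optics.camera("side"); c=optics.camera("scene")
def S(p): return [(285+x/4-.375,110+y/4-.375) for x,y in p]
def C(p): return [(235+x/5-.4,150+y/5-.4) for x,y in p]
print("sill near corners side",plane(s,S([(78,550),(230,567)]),.05).round(4).tolist())
print("sill near corners scene",plane(c,C([(598,505),(713,348)]),.05).round(4).tolist())
# guides outer?? centre lines top z=.058 : left(far+x) & right
for nm,cam,P in (("side",s,S([(86,542),(134,122),(222,557),(264,135)])),("scene",c,C([(597,487),(102,180),(702,348),(213,65)]))):
    W=plane(cam,P,.058); print(nm,W.round(4).tolist())
    for a,b in((0,1),(2,3)):
        d=W[b]-W[a];print(" yaw",np.degrees(np.arctan2(d[1],d[0])))
    m=(W[0]+W[2])/2; print(" gap",np.linalg.norm(W[0]-W[2]))
# carrier top corners z=.092
print("side car top (FL,FR,RR,RL)",plane(s,S([(125,238),(248,250),(236,408),(107,392)]),.092).round(4).tolist())
print("scene front R top, rear R top, rear L, front L",plane(c,C([(365,128),(520,215),(425,360),(248,245)]),.092).round(4).tolist())
print("scene tab top",plane(c,C([(628,355)]),.096).round(4).tolist(),"side tab top",plane(s,S([(155,493)]),.096).round(4).tolist())
print("bone",plane(c,C([(375,232)]),.075).round(4),plane(s,S([(181,320)]),.075).round(4))
E
```

```text
sill near corners side [[0.5498, 0.1991, 0.05], [0.4394, 0.1937, 0.05]]
sill near corners scene [[0.552, 0.1983, 0.05], [0.4385, 0.1923, 0.05]]
side [[0.5446, 0.194, 0.058], [0.5635, -0.1394, 0.058], [0.4463, 0.189, 0.058], [0.4621, -0.1448, 0.058]]
 yaw -86.7472844560889
 yaw -87.29089980660736
 gap 0.09838251432932292
scene [[0.5476, 0.1939, 0.058], [0.5637, -0.1354, 0.058], [0.4466, 0.1897, 0.058], [0.464, -0.1407, 0.058]]
 yaw -87.20702510544453
 yaw -86.97792766231423
 gap 0.10107318304318669
side car top (FL,FR,RR,RL) [[0.5527, -0.0292, 0.092], [0.4614, -0.0346, 0.092], [0.4529, 0.0872, 0.092], [0.5463, 0.0904, 0.092]]
scene front R top, rear R top, rear L, front L [[0.4636, -0.0258, 0.092], [0.4572, 0.0756, 0.092], [0.5586, 0.0912, 0.092], [0.5613, -0.0259, 0.092]]
scene tab top [[0.4943, 0.1719, 0.096]] side tab top [[0.5004, 0.1594, 0.096]]
bone [[0.5049 0.0142 0.075 ]] [[0.5024 0.0217 0.075 ]]
```

```bash
cat >> h.py <<'E'
from scipy.spatial.transform import Rotation as Rn
YAW=np.radians(-87.1); F=np.array([np.cos(YAW),np.sin(YAW),0]); L=np.array([-F[1],F[0],0]); U=np.array([0,0,1.])
def tilt(a):
    a=np.radians(a); z=F*np.sin(a)-U*np.cos(a); y=L; x=np.cross(y,z)
    return Rn.from_matrix(np.c_[x,y,z]).as_euler("xyz",degrees=True), z
E
python3 - <<'E'
from h import *
def t(n,p,o): 
    q=kinematics.ik(p,o); print(n,None if q is None else np.round(q,1))
for y in (2.9,-177.1): t(f"view {y}",[.503-.0,.028,.40],[180,0,y]); t(f"place {y}",[.503,.028,.26],[180,0,y])
for y in (109.7,-70.3): t(f"pick {y}",[.455,.357,.1785],[180,0,y])
o,z=tilt(42);print(o,z)
for g in ([.4954,.184,.083],[.511,-.1185,.083]): t("tab",np.array(g)-.155*z,o)
E
```

```text
view 2.9 [ -5.2  14.  -18.2  57.8   0.  171.9]
place 2.9 [ -5.2  22.5 -29.2  38.3   0.  171.9]
view -177.1 [ -5.2  14.  -18.2  57.8   0.   -8.1]
place -177.1 [ -5.2  22.5 -29.2  38.3   0.   -8.1]
pick 109.7 [ 30.8  35.4 -21.5  33.1   0.  101.1]
pick -70.3 [ 30.8  35.4 -21.5  33.1   0.  -78.9]
[-180.    42.    92.9] [ 0.03385328 -0.66827369 -0.74314483]
tab [ 30.7  43.7  -8.4  60.8 -36.3 125.4]
tab [ -0.2  30.9 -34.1  22.3 -41.9  85.9]
```

```bash
python3 - <<'E'
from h import *
robot.move_pose([.503,.045,.42],[180,0,-177.1])
c=optics.camera("wrist"); cv2.imwrite("pics/w1.png",c["frame"]); np.savez("w1.npz",**c)
robot.move_pose([.455,.357,.36],[180,0,109.7])
robot.grip(.05)
c=optics.camera("wrist"); cv2.imwrite("pics/w2.png",c["frame"]); np.savez("w2.npz",**c)
print(robot.get_state()["time"],robot.get_state()["ee_pos"])
E
```

```text
4.675 [0.45508535 0.35685999 0.3600489 ]
```

View pics/w1.png

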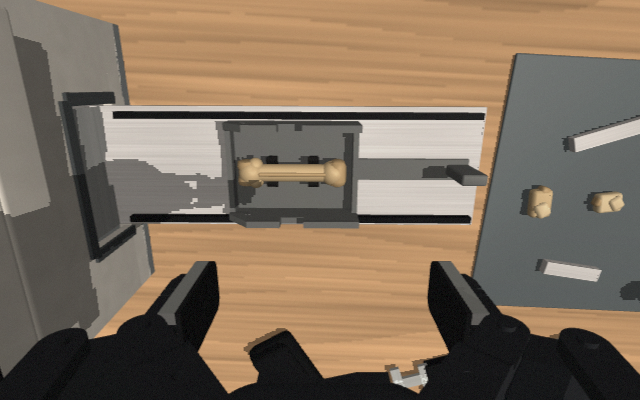

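View pics/w2.png

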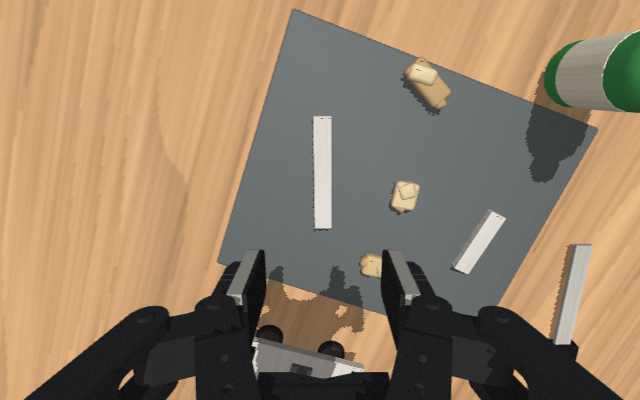

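```bash
python3 - <<'E'
from h import *
c=np.load("w1.npz"); c={k:c[k] for k in c}
crop(c,210,95,370,235,5,"pics/w1c.png"); crop(c,430,95,510,235,4,"pics/w1t.png")
w=np.load("w2.npz"); w={k:w[k] for k in w}
f=w["frame"]; h=cv2.cvtColor(f,cv2.COLOR_BGR2HSV)
m=((h[...,2]>140)&(h[...,1]<50)).astype(np.uint8); m[:, :290]=0; m[:,350:]=0; m[250:]=0
for k in cv2.findContours(m,cv2.RETR_EXTERNAL,cv2.CHAIN_APPROX_NONE)[0]:
    if cv2.contourArea(k)<100: continue
    b=cv2.boxPoints(cv2.minAreaRect(k)); P=plane(w,b,.014); Ls=[np.linalg.norm(P[i]-P[i-1]) for i in range(4)]
    i=int(np.argmax(Ls)); d=P[i]-P[i-1]; print(b.round(1).tolist(),P.mean(0).round(4),np.round(Ls,4),np.degrees(np.arctan2(d[1],d[0])))
E
```

```text
[[313.0, 116.0], [331.0, 116.0], [331.0, 228.0], [313.0, 228.0]] [0.4537 0.3554 0.014 ] [0.1032 0.0154 0.1032 0.017 ] 109.21556088615745
```

View pics/w1c.png

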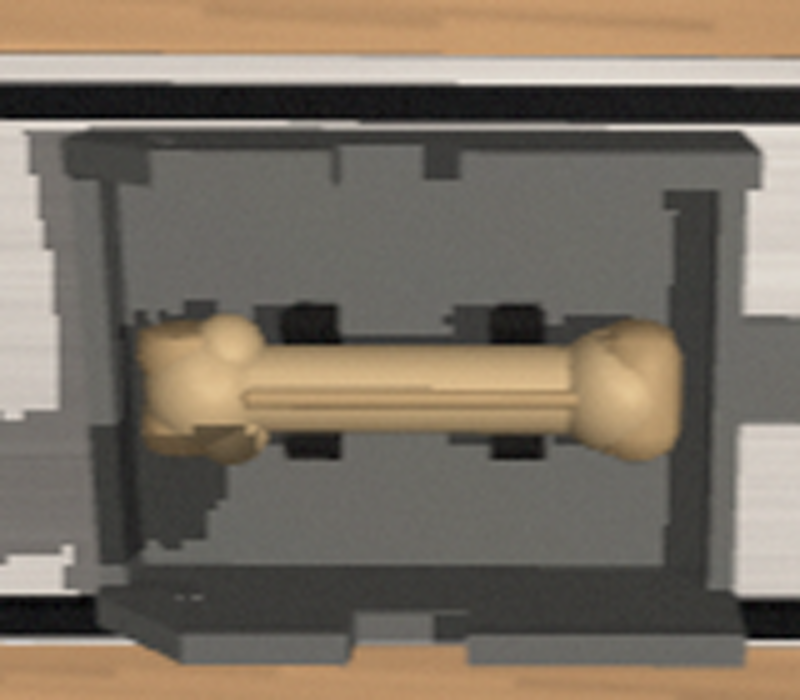

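View pics/w1t.png

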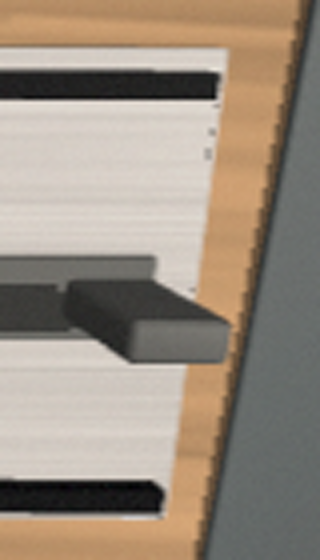

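```bash
python3 - <<'E'
from h import *
c=np.load("w1.npz"); c={k:c[k] for k in c}
W=lambda p:[(210+x/5-.4,95+y/5-.4) for x,y in p]
T=lambda p:[(430+x/4-.375,95+y/4-.375) for x,y in p]
a=plane(c,W([(350,650),(468,650),(744,650),(745,663),(744,635)]),.092); print("left wall notch f,r, rear",a.round(4).tolist(), (a[0]+a[1])[:2]/2)
b=plane(c,W([(338,150),(459,150),(760,165),(745,133)]),.092); print("right",b.round(4).tolist(),(b[0]+b[1])[:2]/2)
g=plane(c,W([(0,103),(800,103)]),.058); print("Rguide")
G=plane(c,[(113,115.5),(484,115.5),(131,218),(470,218.5)],.058);print(G.round(4).tolist(),[np.degrees(np.arctan2(*(G[i]-G[i+1])[[1,0]])) for i in (0,2)])
S=plane(c,T([(228,50),(163,518)]),.05);print("sill near",S.round(4).tolist())
t=plane(c,T([(133,322),(228,322),(230,355),(131,361),(180,340)]),.096);print("tab top",t.round(4).tolist())
print("bone ends",plane(c,W([(137,390),(682,390)]),.07).round(4).tolist())
E
```

```text
left wall notch f,r, rear [[0.5456, 0.0088, 0.092], [0.5445, 0.0296, 0.092], [0.542, 0.0785, 0.092], [0.5445, 0.0789, 0.092], [0.5392, 0.0783, 0.092]] [0.54507592 0.01921132]
right [[0.4584, 0.0054, 0.092], [0.4574, 0.0251, 0.092], [0.4573, 0.0743, 0.092], [0.4523, 0.0714, 0.092]] [0.45793062 0.01524694]
Rguide
[[0.4616, -0.1465, 0.058], [0.4443, 0.1873, 0.058], [0.5597, -0.1406, 0.058], [0.5431, 0.1917, 0.058]] [np.float64(-87.03779936028012), np.float64(-87.13830532714462)]
sill near [[0.4371, 0.1919, 0.05], [0.5519, 0.1968, 0.05]]
tab top [[0.4917, 0.1618, 0.096], [0.4907, 0.1817, 0.096], [0.4977, 0.1834, 0.096], [0.5001, 0.1628, 0.096], [0.495, 0.1723, 0.096]]
bone ends [[0.5057, -0.0331, 0.07], [0.5006, 0.0659, 0.07]]
```

```bash
python3 - <<'E'
from h import *
robot.move_pose([.4547,.3565,.24],[180,0,109.5])
print(robot.movel([.4547,.3565,.1785],v=.08,stop_force=6))
robot.grip(.0,grip_force=30)
s=robot.get_state(); print(s["time"],s["opening"],s["ee_pos"],s["wrist_force"])
robot.movel([.4547,.3565,.30],v=.15)
s=robot.get_state(); print(s["time"],s["opening"])
robot.move_pose([.5033,.018,.30],[180,0,-177.1])
robot.movel([.5033,.018,.081+.1745+.016],v=.1)
for n in ("wrist","scene","side"):
    c=optics.camera(n); cv2.imwrite(f"pics/{n}3.png",c["frame"]); np.savez(n+"3.npz",**c)
    if n=="scene": crop(c,235,150,385,260,5,"pics/c3.png")
print(robot.get_state()["time"])
E
```

```text
False
6.5417 0.015082836363801111 [0.45500157 0.3566919  0.17911796] [0.67088418 0.55535236 4.70170594]
7.5 0.014812366004092798
9.7667
```

View pics/wrist3.png

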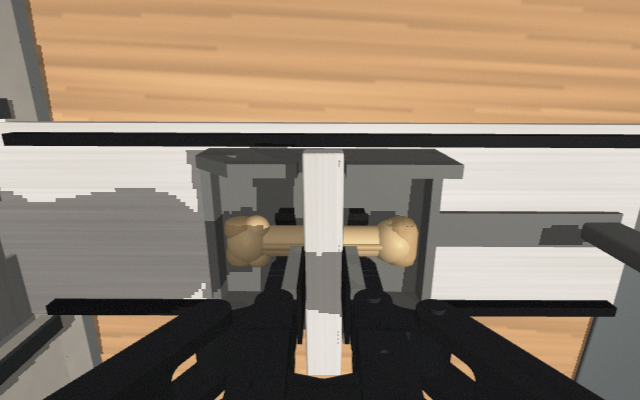

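View pics/c3.png

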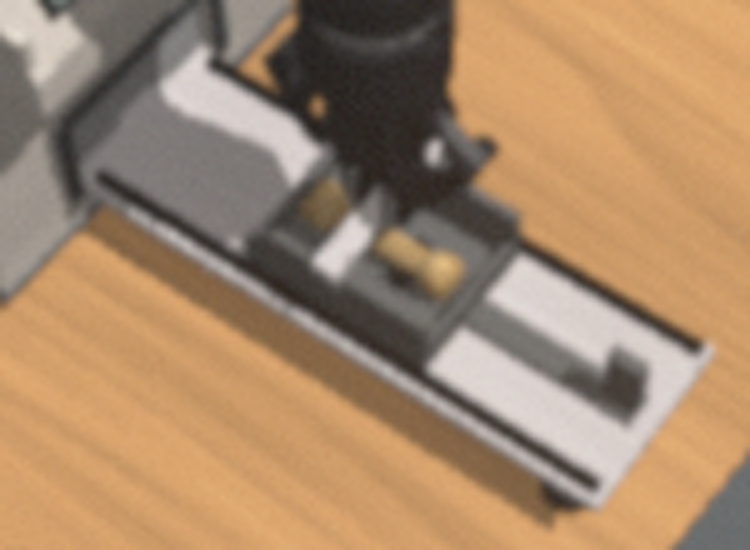

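```bash
python3 - <<'E'
from h import *
c=np.load("wrist3.npz"); c={k:c[k] for k in c}
print(plane(c,[(303,152),(344,152),(306,375),(341,375)],.107).round(4).tolist())
print(plane(c,[(463,165),(463,177),(200,152)],.092).round(4).tolist())
print(robot.get_state()["ee_pos"],robot.get_state()["eef_rot"])
crop(c,280,130,370,200,8,"pics/w3c.png")
E
```

```text
[[0.4509, 0.0075, 0.107], [0.4501, 0.0228, 0.107], [0.5536, 0.0125, 0.107], [0.5528, 0.0285, 0.107]]
[[0.4556, 0.0743, 0.092], [0.4607, 0.0751, 0.092], [0.4557, -0.036, 0.092]]
[0.50368133 0.01810781 0.27209393] [-1.79988711e+02  6.01093119e-02 -1.77084486e+02]
```

View pics/w3c.png

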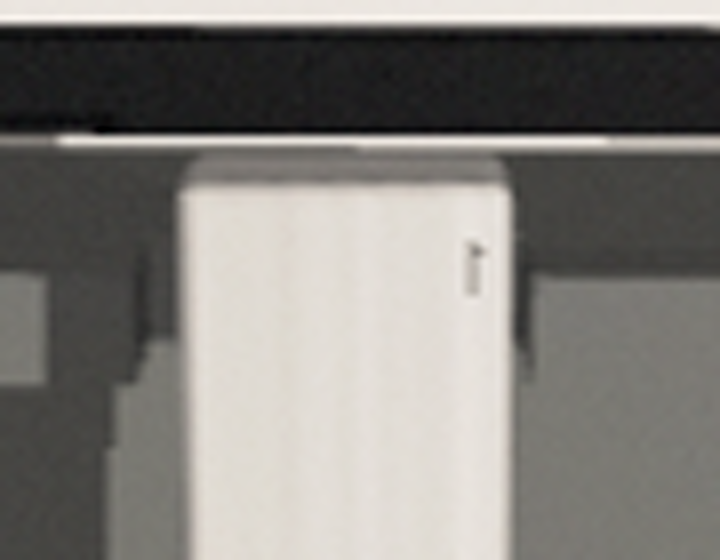

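```bash
python3 - <<'E'
from h import *
print(robot.movel([.5036,.0174,.2715],v=.05))
print(robot.movel([.5036,.0174,.2567],v=.03,stop_force=5))
s=robot.get_state(); print(s["time"],s["opening"],s["ee_pos"],s["wrist_force"])
c=optics.camera("wrist"); cv2.imwrite("pics/w4.png",c["frame"]);crop(c,250,100,400,220,5,"pics/w4c.png")
E
```

```text
False
True
10.55 0.015217360970716765 [0.50327666 0.01743067 0.25609453] [-0.25055092 -0.05362197  3.92650276]
```

View pics/w4c.png

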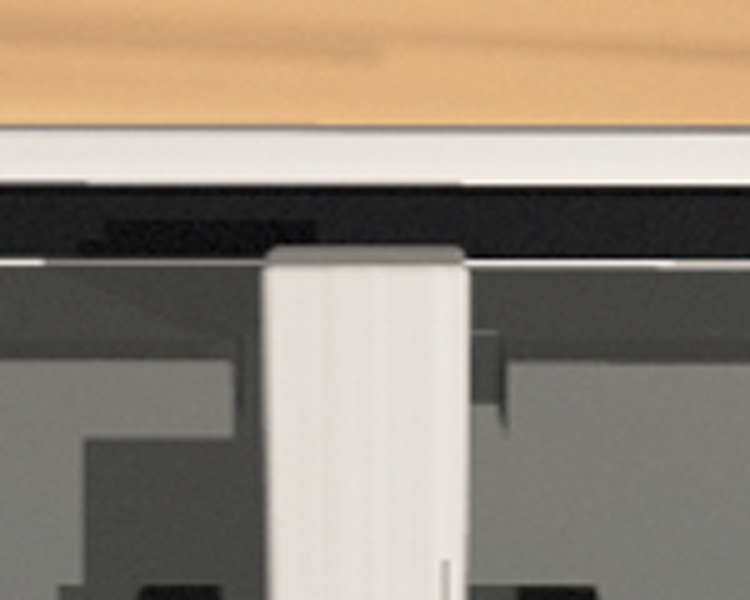

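```bash
python3 - <<'E'
from h import *
robot.grip(.030)
p=robot.get_state()["ee_pos"]
robot.movel([p[0],p[1],.32],v=.12)
o,z=tilt(42)
G=np.array([.4954,.1732,.083])
robot.move_pose(G-.155*z+[0,.06,.08],o)
robot.pause(.2)
for n in ("wrist","scene"):
    c=optics.camera(n); cv2.imwrite(f"pics/{n}5.png",c["frame"]); np.savez(n+"5.npz",**c)
    if n=="scene": crop(c,235,150,385,260,5,"pics/c5.png")
s=robot.get_state(); print(s["time"],s["opening"],s["ee_pos"])
E
```

```text
13.9667 0.02973906844205757 [0.49030964 0.33648637 0.27834541]
```

View pics/wrist5.png

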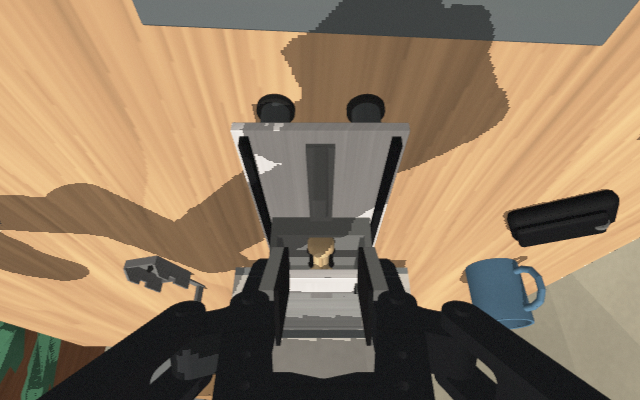

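View pics/c5.png

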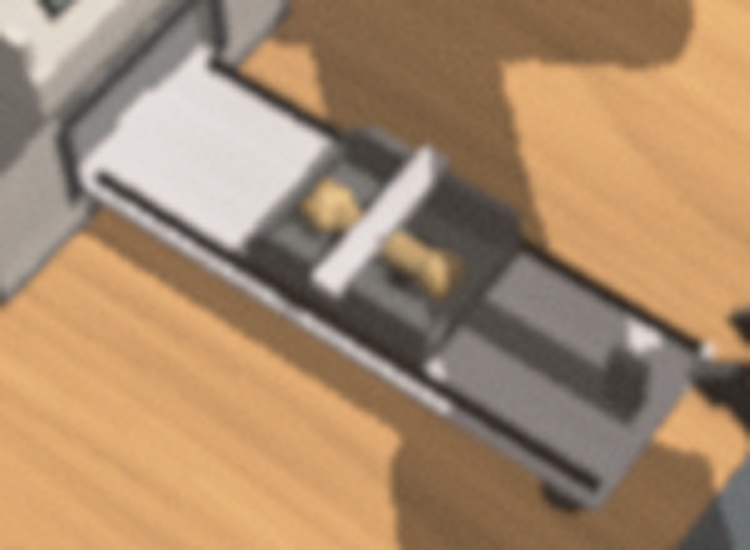

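```bash
python3 - <<'E'
from h import *
o,z=tilt(42)
G=np.array([.4954,.1732,.083])
robot.movel(G-.155*z,o,v=.1,stop_force=8)
robot.grip(0,grip_force=50)
s=robot.get_state(); print(s["time"],s["opening"],s["ee_pos"]-(G-.155*z),s["wrist_force"])
c=optics.camera("wrist"); cv2.imwrite("pics/w6.png",c["frame"])
c=optics.camera("scene"); crop(c,235,150,385,260,5,"pics/c6.png")
E
```

```text
15.425 0.009376300924702296 [0.00022216 0.00049396 0.00057335] [-0.06724369  2.07154055  3.60960247]
```

View pics/w6.png

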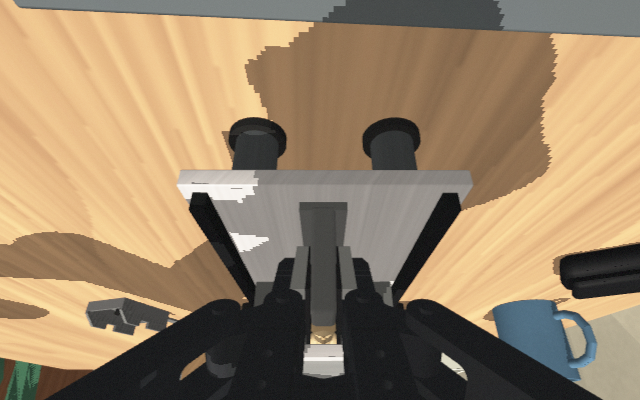

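View pics/c6.png

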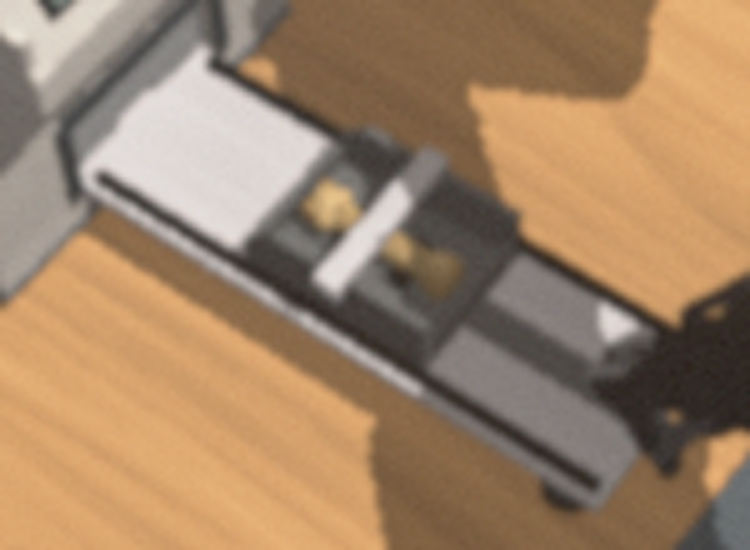

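```bash
python3 - <<'E'
from h import *
p=np.array(robot.get_state()["ee_pos"])
np.save("p0.npy",p)
print(robot.movel(p+.20*F,v=.07,stop_force=25))
s=robot.get_state(); print(s["time"],s["opening"],s["ee_pos"]-p,s["wrist_force"])
c=optics.camera("scene"); crop(c,215,110,365,220,5,"pics/c7.png")
c=optics.camera("side"); crop(c,285,100,385,230,4,"pics/s7.png")
E
```

```text
False
18.525 0.009287481572164172 [ 9.96798014e-03 -2.00123440e-01 -3.30001534e-05] [-0.04152039  4.66777781  2.51915047]
```

View pics/c7.png

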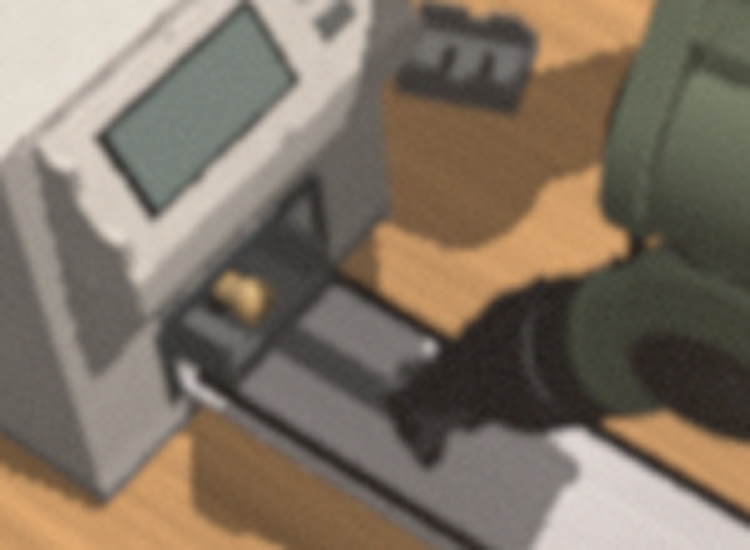

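View pics/s7.png

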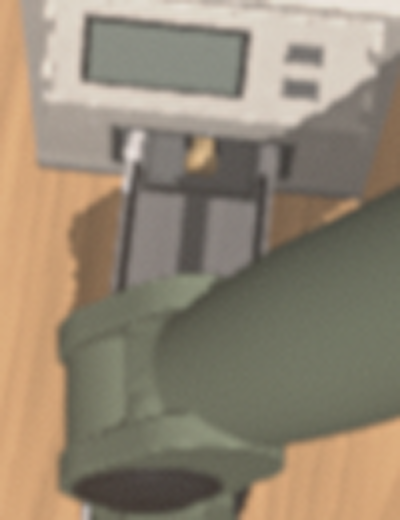

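```bash
python3 - <<'E'
from h import *
p=np.load("p0.npy")
print(robot.movel(p+.283*F,v=.06,stop_force=25))
print(robot.get_state()["wrist_force"])
print(robot.movel(p+.302*F,v=.025,stop_force=9))
s=robot.get_state(); print(s["time"],s["opening"],(s["ee_pos"]-p)@F,s["wrist_force"])
c=optics.camera("scene"); crop(c,215,110,365,220,5,"pics/c8.png")
E
```

```text
False
[-0.99444587  2.41917264  2.55402977]
True
20.6417 0.008990084687350885 0.29251798938521 [0.18399056 1.58493815 1.68707433]
```

View pics/c8.png

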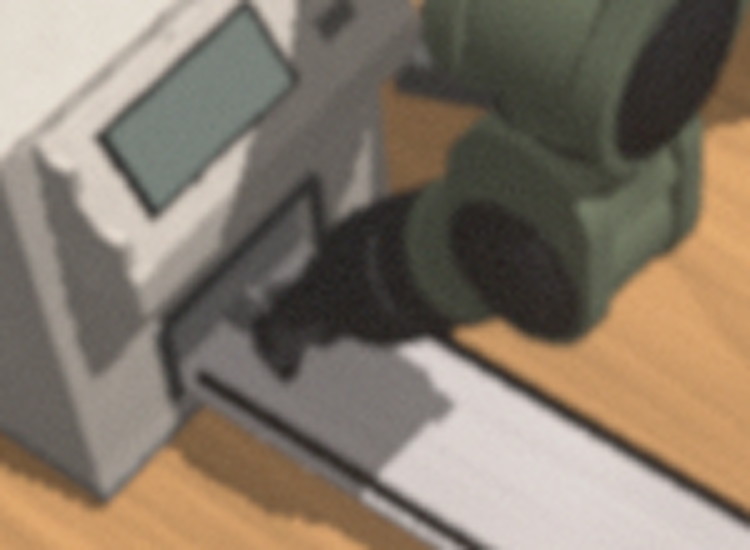

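```bash
python3 - <<'E'
from h import *
p=np.load("p0.npy")
print(robot.movel(p+.297*F,v=.02,stop_force=12))
s=robot.get_state(); print(s["time"],(s["ee_pos"]-p)@F,s["wrist_force"])
robot.grip(.035)
o,z=tilt(42); q=robot.get_state()["ee_pos"]
robot.movel(q-.03*z,v=.05)
robot.movel(q-.03*z-.12*F+[0,0,.06],v=.15)
s=robot.get_state(); print(s["time"],s["opening"],s["wrist_force"])
robot.move_pose([.455,.30,.40],[180,0,92.9])
c=optics.camera("wrist"); cv2.imwrite("pics/w9.png",c["frame"])
c=optics.camera("scene"); cv2.imwrite("pics/c9.png",c["frame"]); crop(c,215,110,365,220,5,"pics/c9c.png");np.savez("c9.npz",**c)
c=optics.camera("side"); crop(c,285,100,385,230,4,"pics/s9.png");np.savez("s9.npz",**c)
E
```

```text
True
20.9 0.29280185449477963 [0.1365203  3.62479773 2.49573099]
23.05 0.03482745308721644 [ 0.61553691 -0.00651891 -0.3815396 ]
```

View pics/c9c.png

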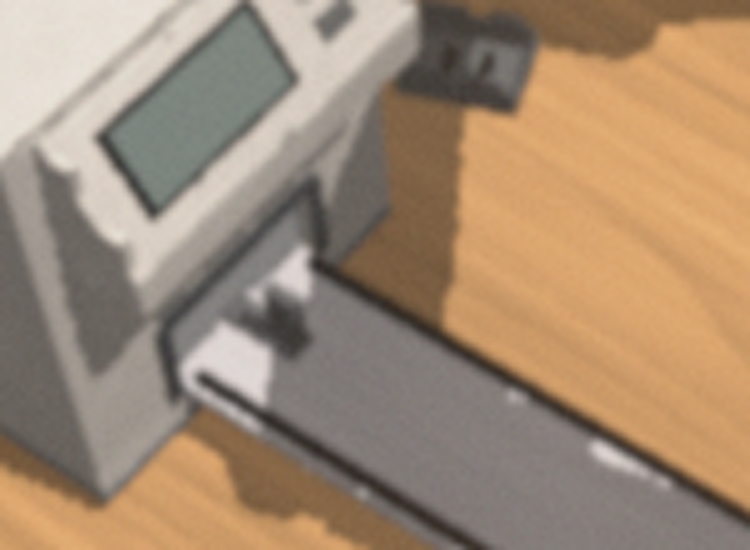

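View pics/c9.png

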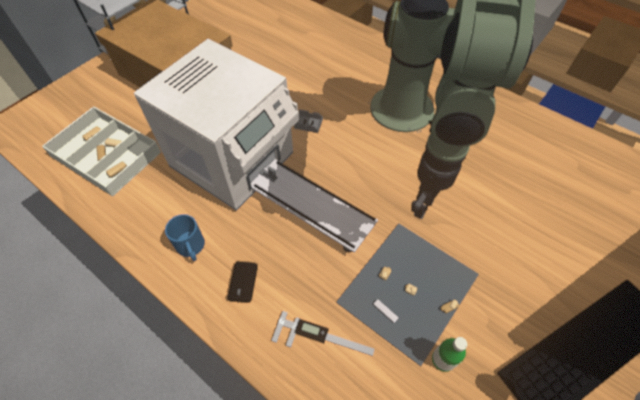

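View pics/s9.png

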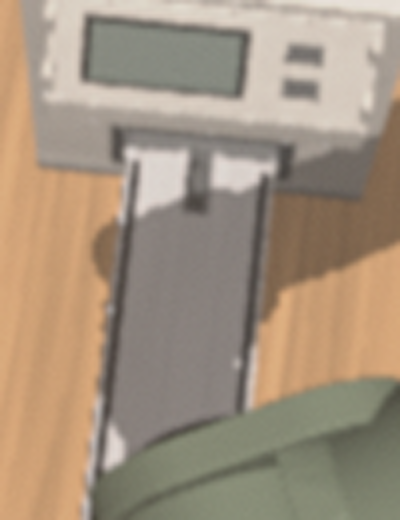

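```bash
python3 - <<'E'
from h import *
s=np.load("s9.npz"); s={k:s[k] for k in s}; c=np.load("c9.npz"); c={k:c[k] for k in c}
O=np.array([.4947,.1955,0])+.345*F
for n,P in (("side tab rear foot",plane(s,[(285+197/4-.4,100+212/4-.4)],.05)),("scene tab top",plane(c,[(215+290/5-.4,110+303/5-.4)],.096)),):
    print(n,P.round(4),"cab x",(P[0]-O)@F)
order.hand_in(); print(robot.get_state()["time"])
E
```

```text
side tab rear foot [[ 0.5092 -0.1091  0.05  ]] cab x -0.040096117429946974
scene tab top [[ 0.5121 -0.1105  0.096 ]] cab x -0.038500353757514406
the job is handed in; nothing more can be done
the job is handed in; nothing more can be done
```

The long bar is in the carrier's notches, the carrier is home in the cabinet with the flap shut, and I've handed the job in. No verdict was reported. The clock was at about 23 s at its last reading, just before the final pictures.

**What I did:** I picked the 104 mm bar off the mat and lowered it into both notches of the carrier on the sill. I let go and pulled clear, then gripped the tab with the hand tilted 42° and slid the carrier in at about 0.07 m/s or slower. Only the carrier touched the flap.

**Checks that agreed:**
- **Bar:** when I let go, it was at notch-floor height to within the measurement. It lay square across both walls, centred in the right-hand notch by the close wrist view.
- **Stop:** the carrier stopped firmly after 292.5 mm of travel, against about 293 mm expected. A second light push gave only 0.3 mm more.
- **Tab:** the tab's rear foot is 40 mm in front of the cabinet face in the side picture; it should be 41 mm.
- **Flap:** it hangs as it did at the start.
- **Other things on the desk:** by eye, none of them has moved.

**Disagreed or not checked:**
- The scene-camera reading of the tab's top was about 8 mm off, measured from a roughly picked pixel. I relied on the firm stop and the side view instead.
- With the flap shut I could not see the bar or bone inside. The bar was last seen in its notches just before the slide, and only the bone's rear end was visible half-way in, still in place.

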